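# Wind the tray counter on to its mark and log it

### The arm

A 7-joint arm with a two-finger parallel gripper is mounted at the origin on a cart in front of the work surface, level with it; the furniture and walls round the work are solid. World frame = base frame: x ahead of the robot, y to its left, z up, the work surface at z = 0. Lengths are in m, angles in rad, forces in N, time in s.
With the tool pointing down it reaches from about 0.4 to 0.85 m from the base axis. Payload 6.9 kg.
Tool frame: the origin (TCP) lies midway between the tips of the shut fingers; the grasp point (between the pads) lies behind it (ctrl.pinch_z is the z of the grasp point in the tool frame, in m); z points along the fingers, y is the line along which they close (so a half turn about z gives the same grasp; the last joint's range is limited). The gripper opens to 85 mm and grips with 20 to 120 N. Pads are 22 mm wide; open, the fingers measure 114 mm over their backs; the gripper's body (76 mm by 85 mm) begins 54 mm behind the grasp point. The pads swing forward as they close: fully open they stand 13 mm farther back than shut.
Start: joints at [1.349, 0.507, -0.238, 1.5, 0.126, 1.149, -0.155], TCP at [0.201, -0.592, 0.231] pointing down, gripper open.
Joint ranges: [-3.08, 3.08], [-0.24, 2.05], [-1.43, 1.35], [0, 2.5], [-1.52, 4.66], [0.17, 1.96], [-2.89, 2.89]. Speed limits (rad/s): [2.39, 2.39, 3.14, 3.14, 3.14, 3.14, 3.14].

### API

Orientations are given as a unit quaternion [w, x, y, z].
In Python, from station import ctrl, get_state, vision, ticket, models gives the robot as it stands. Calls block until the motion is done:
- ctrl.movep(position, orientation): joint-space move of the TCP to a pose.
- ctrl.movel(position, frame=None, max_speed=0.15): straight line of the TCP; frame=None keeps the orientation; max_speed is the mean speed in m/s.
- ctrl.set_joints(angles): joint-space move.
- ctrl.ungrasp() and ctrl.close_gripper(force=None): open the fingers fully, or close them until they stop; force is the grip in N (None keeps the last).
- ctrl.pause(seconds).
- ctrl.ik(position, orientation): joint angles nearest the present ones, or None.
- get_state(): the state.
- vision.grab_frame(name): name is "scene" or "top"; returns (picture, depth): 420x560x3 uint8, blue, green, red; 420x560 float32, m along the optical axis (not along the pixel's ray), 0 where there is no reading.
- vision.camera_info(name): a dict with "mtx" (3x3 intrinsics, pixels), "R" (3x3) and "t" (3): a world point X has camera coordinates R X + t. Camera axes: x right, y down, z forward; pixel columns grow to the right and rows downward; lengths in m; the calibration is good to about 2 mm. A picture is of the moment at which its call begins. camera_info takes no time and is no camera call.
A pose or a line that the arm cannot do raises ctrl.Unreachable and nothing moves.
- ticket.close_job(): hands the job in; it is judged then, once.
Trained networks look in the newest picture that a camera, given by its name, has taken for a name from the list of things; names that differ only in an ending like _2 or _b are one class to them, and where a whole thing is asked for, a point or a joint stands for the part that bears it (a point fixed in the world has none). Each returns a list of dicts, best first, with "p" (0 to 1); they miss things now and then, are a little off and sometimes report something else, mostly with a low value. They report only what shows in the picture. A call takes as long as a camera call.
- models.recognise(camera, target): "point" ([column, row] in pixels, amid what is visible of it).
- models.masks_of(camera, target): "mask" (420x560 bool, what is visible of it) and "point" ([column, row] in pixels, amid what is visible of it).
The state is a dict: "time": time; "qpos": joint angles; "qd": joint speeds; "tau": joint torques, N m; "tcp_pos": TCP position; "eef_rot": TCP orientation; "contact_force": force on the tool from outside, world axes, zero at the start; "wrist_torque": the same for the moment, N m; "width": finger opening in m; "gripper_force": force on a finger pad.
Only numpy, scipy, OpenCV 4.12 (cv2) and the standard library are available. Lean on these libraries where they do the work, as an engineer would, in place of code of your own. Each camera call takes 0.05 s, during which the arm holds its last target. There are 200 camera calls.

### The job

On the worktop stands a low tray counter with a flat star-shaped thumbwheel. With a fingertip, flick the edge of the wheel on, anticlockwise as seen from above, until the tooth that carries the raised bar has clicked into place at the fixed pointer, and do not go past it; then press the round button behind the pointer all the way down and let it go. Only push and press: do not lift the counter or shove it about, and leave the other things where they stand.

Things in the scene. Friction and masses are not known exactly. Their poses are not given: they have to be found in the camera images.
- tray_counter: Low grey base plate on rubber feet, loose but heavy (about 1.5 kg), 204 mm (its x) by 140 mm (its y), plate top 16 mm above the worktop. Origin: centre of the underside, on the worktop; its x axis runs from the wheel to the pointer and button (roughly away from the robot), z up. In this frame the wheel axis is at x -30 mm, the pointer post at 43 mm, the button at 76 mm, all at y 0.
- counter_wheel (a joint): Angle of the flat star wheel, rad, growing anticlockwise from above; 0: bar exactly at the pointer (at a, the bar points a anticlockwise of the counter's x axis). Eight clicks, 0.785 apart; starts 2 to 5 clicks short (-1.57 to -3.93). Let go, it springs to the nearest click, the crest being half way; about 1 to 1.5 N at a tooth pushes it over. No stops, turns both ways.
- wheel_top (a point): Centre of the wheel's flat top face, 40 mm above the worktop; the axis is vertical. The wheel is 124 mm over its teeth, 16 mm thick, its underside 8 mm above the base plate. Hub of radius 40 mm; eight radial teeth, 10 mm wide with round ends, reach to radius 62 mm; the gaps between them (32 mm wide at radius 54 mm) are open from above for a fingertip.
- bar_tip (a point): Outer end of the raised bar, at its top, 58 mm from the wheel axis; turns with the wheel. The bar is dark, 46 mm long, 8 mm wide, stands 8 mm above the wheel's top face and lies along the middle of one tooth.
- pointer (a point): Tip of the fixed pointer: a light steel square post, 12 mm wide, on the base plate, one corner towards the wheel, top 38 mm above the worktop; this point is that corner at the top.
- log_button (a joint): How far the button is pressed, in m: 0 when up, 0.006 fully down. A spring pushes it up again; it takes about 1.5 N to start and 5 N to press fully down.
- log_button_top (a point): Centre of the button's top face, 38 mm above the worktop when up; moves down with it. Round dark button, 26 mm across, in a round collar 42 mm across whose top is 28 mm above the worktop.
- spread_tub: Bystander: white plastic tub with foil lid, 72 mm across and 71 mm tall, left of the counter. Origin: centre of its underside.
- sugar_shaker: Bystander: sugar shaker with grey cap, 44 mm across and 90 mm tall, right of the counter. Origin: centre of its underside.
- ballpen: Bystander: red pen, 145 mm long, 9 mm high, lying behind the counter. Origin: its middle, on the worktop; its length is along its y axis.
- tip_glass: Bystander: empty glass tumbler, 81 mm across and 93 mm tall, far to the left. Origin: centre of its underside.

How it is judged:
By the outcome, as a careful person would: the job done as asked, in the order asked, and still so for the second after the job is handed in, with the robot touching nothing.
It also fails if it takes over 72 s, if anything falls off the work surface, if the arm or the gripper's body presses on something with over 40 N, if the wrist force passes 120 N, or if a joint passes its speed limit or range.

## Working session

There is one attempt and no reset: what is moved stays moved. The work goes in short steps, each a Python script; the robot and the scene stay as the last script left them, time stands still between calls to the robot, and variables do not carry over. Pictures are saved under pics/ and viewed, at most 10 in all, crops included, and the job is handed in when it is done.

```bash
ls; mkdir -p pics; cat > h.py <<'E'
import numpy as np, cv2
from station import ctrl, get_state, vision, ticket, models
def pt(cam,px,z):
    """world point on the pixel ray at height z"""
    c=vision.camera_info(cam);K,R,t=map(np.array,(c["mtx"],c["R"],c["t"]))
    d=R.T@np.linalg.inv(K)@np.array([px[0],px[1],1.]);o=-R.T@t
    return o+d*(z-o[2])/d[2]
def px(cam,X):
    c=vision.camera_info(cam);p=np.array(c["mtx"])@(np.array(c["R"])@np.array(X)+np.array(c["t"]));return p[:2]/p[2]
E
python3 - <<'E'
from h import *
for c in("top","scene"):
    im,d=vision.grab_frame(c);cv2.imwrite(f"pics/{c}0.png",im)
    ci=vision.camera_info(c);print(c,-np.array(ci["R"]).T@ci["t"])
    for n,z in(("wheel_top",.04),("bar_tip",.048),("pointer",.038),("log_button_top",.038),("tray_counter",.016),("spread_tub",.07),("sugar_shaker",.09),("ballpen",.005),("tip_glass",.09)):
        for r in models.recognise(c,n)[:2]: print(n,np.round(r["point"]),round(r["p"],2),pt(c,r["point"],z).round(4))
print(get_state())
E
```

```text
pics
top [ 0.32092021 -0.05786398  1.15506574]
wheel_top [387. 238.] 0.62 [ 0.486  -0.3231  0.04  ]
bar_tip [388. 241.] 0.72 [ 0.4751 -0.3223  0.048 ]
pointer [390. 231.] 0.68 [ 0.5037 -0.3326  0.038 ]
tray_counter [389. 230.] 0.82 [ 0.5084 -0.3354  0.016 ]
spread_tub [343. 235.] 0.8 [ 0.4896 -0.2076  0.07  ]
sugar_shaker [448. 225.] 0.56 [ 0.5065 -0.4646  0.09  ]
ballpen [408. 184.] 0.55 [ 0.6356 -0.3986  0.005 ]
tip_glass [144. 263.] 0.62 [0.4305 0.2771 0.09  ]
scene [-0.14804928  0.68966252  0.84552042]
wheel_top [363. 182.] 0.59 [ 0.4784 -0.3133  0.04  ]
bar_tip [365. 184.] 0.59 [ 0.4619 -0.2994  0.048 ]
bar_tip [346. 163.] 0.31 [ 0.5667 -0.3481  0.048 ]
pointer [362. 182.] 0.63 [ 0.4798 -0.3089  0.038 ]
log_button_top [345. 162.] 0.38 [ 0.58   -0.3623  0.038 ]
log_button_top [384. 160.] 0.22 [ 0.5039 -0.4561  0.038 ]
tray_counter [362. 180.] 0.86 [ 0.5052 -0.3499  0.016 ]
spread_tub [337. 192.] 0.71 [ 0.4775 -0.1869  0.07  ]
sugar_shaker [384. 157.] 0.55 [ 0.4713 -0.3967  0.09  ]
ballpen [334. 165.] 0.58 [ 0.6262 -0.3693  0.005 ]
ballpen [363. 181.] 0.25 [ 0.5069 -0.3607  0.005 ]
{'time': 1.0, 'qpos': array([ 1.34849507,  0.50748856, -0.23756727,  1.50021687,  0.1257188 ,
        1.14889856, -0.15479715]), 'qd': array([ 0.0011715 ,  0.00067066, -0.00072199, -0.00070084, -0.00077688,
        0.00023742, -0.00076891]), 'tau': array([-4.66531928e-04, -6.20373487e+01, -2.18484543e+00, -2.49963874e+01,
        1.38829226e-02,  2.47676158e-03,  3.80494399e-06]), 'tcp_pos': array([ 0.20117357, -0.59171944,  0.23127512]), 'eef_rot': array([-1.38222467e-05,  9.86601585e-01,  1.63148132e-01, -1.53318773e-05]), 'contact_force': array([0.39661262, 0.16301394, 0.66412718]), 'wrist_torque': array([-0.00374608, -0.08252747, -0.03038171]), 'gripper_force': 0.0, 'width': 0.0854688757085576}
```

```bash
python3 - <<'E'
import cv2,numpy as np
a=cv2.imread("pics/top0.png")[160:310,310:480];b=cv2.imread("pics/scene0.png")[115:235,290:430]
a=cv2.resize(a,None,fx=3.5,fy=3.5,interpolation=2)[:, :400+195];
cv2.imwrite("pics/a.png",a)
cv2.imwrite("pics/b.png",cv2.resize(b,None,fx=5,fy=5,interpolation=2))
E
```

```text
(no output)
```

View pics/a.png

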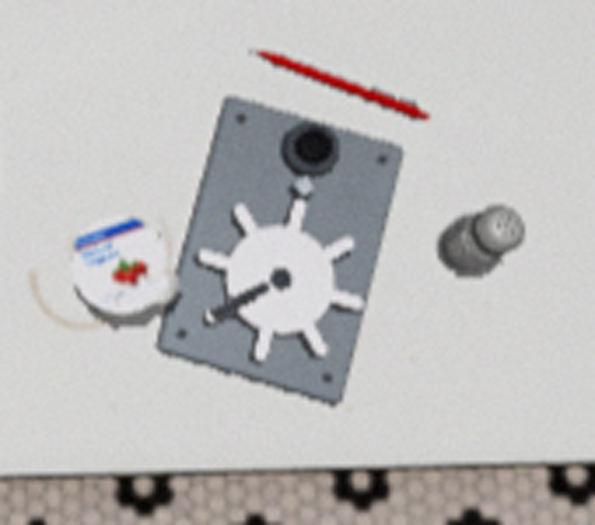

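View pics/b.png

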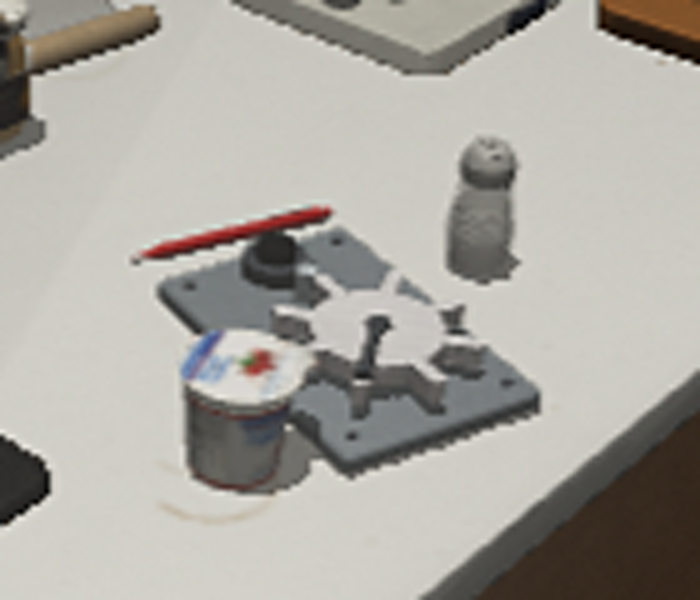

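The top view shows the bar at about +133° from the pointer direction (hub at crop 281,279, button 313,146, bar tip 212,318). That puts the wheel 5 clicks short (-3.93). Next I'll get the counter's pose from the plate corners, cross-check it, and check IK for the flick sector on the side near the robot and to its right.

```bash
cat >> h.py <<'E'
from scipy.spatial.transform import Rotation as Ro
def quat(phi):
    """tool down, closing line (tool y) along world angle phi"""
    c,s=np.cos(phi),np.sin(phi)
    q=Ro.from_matrix(np.array([[-s,c,0],[c,s,0],[0,0,-1.]]).T).as_quat();return q[[3,0,1,2]]
E
python3 - <<'E'
from h import *
f=lambda p:(310+(p[0]+.5)/3.5-.5,160+(p[1]+.5)/3.5-.5)
C=np.array([pt("top",f(p),.016) for p in((230,98),(402,149),(338,403),(160,348))])
print(C.round(4),"sides",[np.linalg.norm(C[i]-C[(i+1)%4]).round(4) for i in range(4)])
o=C.mean(0);ax=C[0]+C[1]-C[2]-C[3];yaw=np.arctan2(ax[1],ax[0])
w=pt("top",f((281,279)),.048);b=pt("top",f((313,146)),.038)
print("centre",o,"yaw",yaw,np.degrees(yaw));u=np.array([np.cos(yaw),np.sin(yaw),0])
print("wheel pred",o-.03*u,"seen",w,"button pred",o+.076*u,"seen",b,"yaw wb",np.arctan2(*(b-w)[1::-1]))
t=pt("top",f((212,318)),.048);print("bar",t,np.linalg.norm((t-w)[:2]),np.degrees(np.arctan2(*(t-w)[1::-1])-yaw))
print("pinch",ctrl.pinch_z)
W=(o-.03*u)
for a in(-202.5,-157.5,-112.5,-67.5,-22.5):
  for z in(.028,.08):
    for h in(0,np.pi):
      ph=yaw+np.radians(a);q=ctrl.ik([W[0]+.0645*np.cos(ph),W[1]+.0645*np.sin(ph),z],quat(ph+h));print(a,z,h,None if q is None else np.round(q,2))
m=models.masks_of("scene","tray_counter")
E
```

```text
[[ 0.6245 -0.3081  0.016 ]
 [ 0.5816 -0.4357  0.016 ]
 [ 0.3922 -0.3715  0.016 ]
 [ 0.4354 -0.2437  0.016 ]] sides [np.float64(0.1347), np.float64(0.1999), np.float64(0.1349), np.float64(0.1997)]
centre [ 0.50842621 -0.339735    0.016     ] yaw -0.32775995435704275 -18.77926207805905
wheel pred [ 0.48002324 -0.33007731  0.016     ] seen [ 0.47990722 -0.32878112  0.048     ] button pred [ 0.58038041 -0.36420115  0.016     ] seen [ 0.58033831 -0.36245368  0.038     ] yaw wb -0.32350170546855117
bar [ 0.45283471 -0.27706534  0.048     ] 0.058373303262401074 136.4107054649908
pinch -0.0187
-202.5 0.028 0 [ 1.24  0.92 -1.23  2.01  1.05  1.05  1.91]
-202.5 0.028 3.141592653589793 [ 0.76  0.62 -0.32  2.02  0.36  0.56 -0.54]
-202.5 0.08 0 [ 1.25  0.82 -1.23  1.97  0.91  1.06  2.03]
-202.5 0.08 3.141592653589793 [ 0.79  0.54 -0.38  1.97  0.31  0.68 -0.49]
-157.5 0.028 0 [ 0.51  0.63  0.18  1.98 -0.2   0.55 -2.24]
-157.5 0.028 3.141592653589793 [ 0.91  0.65 -0.43  1.98  0.46  0.61  0.24]
-157.5 0.08 0 [ 0.51  0.55  0.18  1.94 -0.15  0.67 -2.29]
-157.5 0.08 3.141592653589793 [ 0.97  0.58 -0.51  1.93  0.41  0.73  0.28]
-112.5 0.028 0 [ 0.67  0.67  0.    1.86 -0.    0.62 -1.62]
-112.5 0.028 3.141592653589793 [ 1.07  0.74 -0.65  1.85  0.63  0.77  0.92]
-112.5 0.08 0 [ 0.67  0.59 -0.    1.82  0.    0.73 -1.62]
-112.5 0.08 3.141592653589793 [ 1.11  0.68 -0.71  1.81  0.57  0.87  0.98]
-67.5 0.028 0 [ 0.74  0.72 -0.16  1.73  0.17  0.71 -1.01]
-67.5 0.028 3.141592653589793 [ 1.12  0.85 -0.85  1.72  0.78  0.94  1.59]
-67.5 0.08 0 [ 0.76  0.65 -0.18  1.69  0.15  0.82 -1.  ]
-67.5 0.08 3.141592653589793 [ 1.15  0.79 -0.9   1.68  0.71  1.02  1.64]
-22.5 0.028 0 [ 0.76  0.76 -0.32  1.66  0.31  0.77 -0.42]
-22.5 0.028 3.141592653589793 [ 0.02  1.06  1.15  1.67 -1.06  1.15 -2.39]
-22.5 0.08 0 [ 0.78  0.69 -0.35  1.62  0.29  0.88 -0.4 ]
-22.5 0.08 3.141592653589793 [ 0.02  0.98  1.15  1.63 -0.95  1.19 -2.46]
```

The sizes and cross-checks agree: bar radius 58.4 mm, and the wheel and button predictions are within 2 mm. I'll shut the fingers, hover over the gap at -157.5° and check from close.

```bash
cat >> h.py <<'E'
W=np.array([.4800,-.3293]);YAW=-.3255
def pose(a,r,z):
    ph=YAW+np.radians(a);return [W[0]+r*np.cos(ph),W[1]+r*np.sin(ph),z],quat(ph)
def wheel_angle():
    pass
E
python3 - <<'E'
from h import *
ctrl.close_gripper(20);print(get_state()["time"])
ctrl.movep(*pose(-157.5,.0645,.075));s=get_state();print(s["time"],s["tcp_pos"],s["width"])
for c,(x,y) in(("top",(350,190)),("scene",(320,130))):
    im,d=vision.grab_frame(c);cv2.imwrite(f"pics/{c}1.png",cv2.resize(im[y:y+100,x:x+100],None,fx=6,fy=6,interpolation=2))
    print(c,px(c,s["tcp_pos"])-[x,y], [((px(c,pose(-157.5,r,.04)[0])-[x,y])*6).round() for r in(.0,.05,.0645,.079)])
E
```

```text
1.8167
3.6583 [ 0.41558203 -0.3342877   0.07522822] -1.205027929376716e-05
top [46.7564282  73.80224818] [array([236., 299.]), array([253., 416.]), array([258., 451.]), array([263., 485.])]
scene [66.90380292 46.95257853] [array([274., 294.]), array([364., 332.]), array([390., 344.]), array([417., 355.])]
```

View pics/scene1.png

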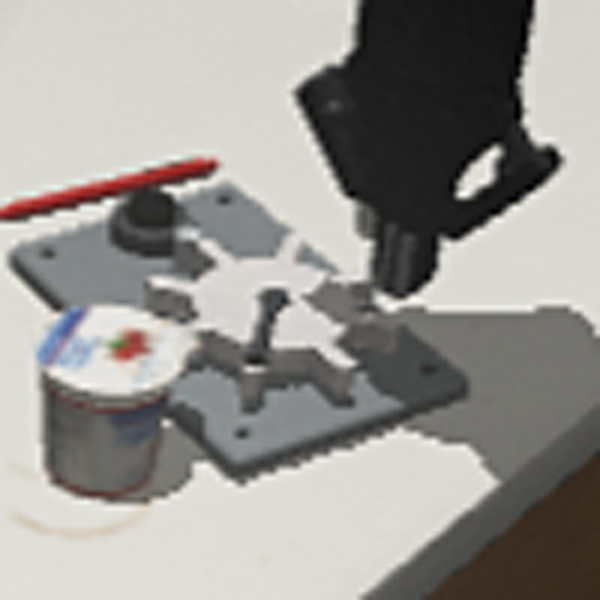

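The shut fingers are about 16–20 mm deep, and they stand over the gap between teeth at crop (405,295) with the knuckles well above. I'll use radius 58 mm, lower into the gap while checking the force, and do the first 2 clicks.

```bash
cat >> h.py <<'E'
def go(a,z,r=.058,v=.1):
    p,q=pose(a,r,z);ctrl.movel(p,q,max_speed=v)
    s=get_state();print(round(s["time"],2),a,z,s["contact_force"].round(1),flush=True);return s
def flick(a0,n):
    ctrl.movep(*pose(a0,.058,.062))
    s=go(a0,.029,v=.06)
    if abs(s["contact_force"][2])>6: go(a0,.062);raise SystemExit("touch")
    for k in range(1,4*n+1): go(a0+11.25*k,.029,v=.06)
    ctrl.pause(.3);go(a0+45*n,.062)
E
python3 - <<'E'
from h import *
flick(-157.5,2)
im,d=vision.grab_frame("top");cv2.imwrite("pics/top2.png",cv2.resize(im[180:290,330:440],None,fx=5,fy=5,interpolation=2))
im,d=vision.grab_frame("scene");cv2.imwrite("pics/scene2.png",cv2.resize(im[130:230,320:420],None,fx=6,fy=6,interpolation=2))
E
```

```text
4.71 -157.5 0.029 [ 0.6  0.2 -0.1]
5.06 -146.25 0.029 [-1.   1.   0.9]
5.41 -135.0 0.029 [-0.8  1.1  0.6]
5.76 -123.75 0.029 [ 0.5 -1.5  0.7]
6.11 -112.5 0.029 [-0.7  0.5 -1.2]
6.46 -101.25 0.029 [-1.   0.8 -0.5]
6.81 -90.0 0.029 [-0.7 -0.7  0.8]
7.16 -78.75 0.029 [0.8 0.1 0. ]
7.51 -67.5 0.029 [ 0.6 -0.5 -0.4]
8.29 -67.5 0.062 [-0.1 -0.5  0.2]
```

View pics/scene2.png

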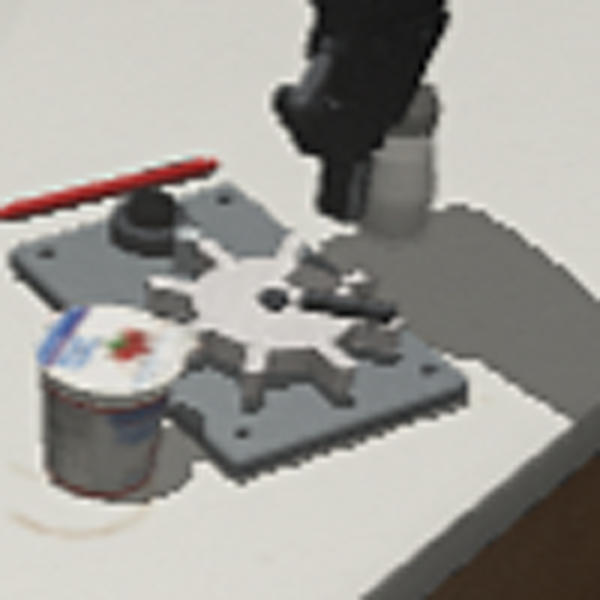

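The bar moved two clicks, and its tip is now at crop (395,310). The shaker and tub are unmoved. I'll check the angle numerically, then do the next two clicks.

```bash
python3 - <<'E'
from h import *
for a in(-157.5,-135,-112.5,-45,-22.5,0): print(a,((px("scene",pose(a,.058,.048)[0])-[320,130])*6).round())
flick(-157.5,2)
im,d=vision.grab_frame("scene");cv2.imwrite("pics/scene3.png",cv2.resize(im[130:230,320:420],None,fx=6,fy=6,interpolation=2))
E
```

```text
-157.5 [381. 325.]
-135 [396. 301.]
-112.5 [393. 275.]
-45 [295. 218.]
-22.5 [250. 215.]
0 [208. 222.]
10.21 -157.5 0.029 [ 0.5 -0.1  0.1]
10.56 -146.25 0.029 [-0.8  0.3  0.6]
10.91 -135.0 0.029 [-0.4  0.4  0.6]
11.26 -123.75 0.029 [ 0.9 -0.5  0.2]
11.61 -112.5 0.029 [-0.3 -0.4 -0.1]
11.96 -101.25 0.029 [-0.9  1.1  0.8]
12.31 -90.0 0.029 [-0.3  0.  -0.5]
12.66 -78.75 0.029 [-0.4  0.2 -0.5]
13.01 -67.5 0.029 [-0.3  0.8  0.4]
13.79 -67.5 0.062 [0.1 0.6 0. ]
```

View pics/scene3.png

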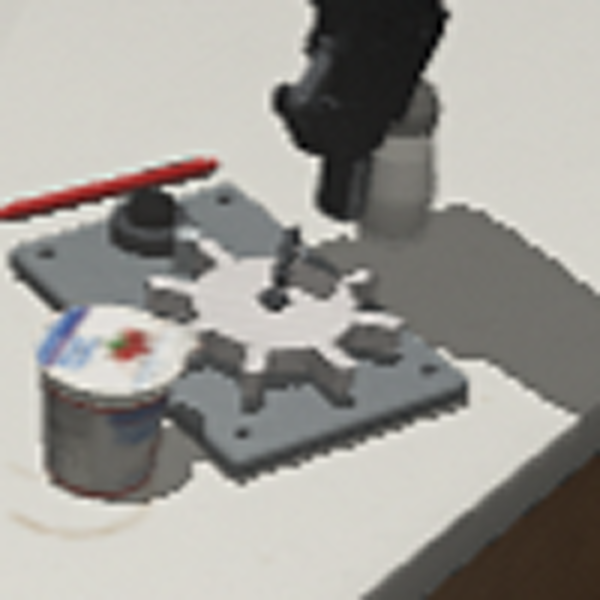

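The bar tip is at crop (293,232), which is about -45°, so one click is left. I'll do that now, -157.5° to -112.5°, then retreat clear and check.

```bash
python3 - <<'E'
from h import *
flick(-157.5,1)
go(-112.5,.13,r=.1)
im,d=vision.grab_frame("scene");a=cv2.resize(im[130:230,320:420],None,fx=4,fy=4,interpolation=2)
im,d=vision.grab_frame("top");b=cv2.resize(im[180:280,340:440],None,fx=4,fy=4,interpolation=2)
cv2.imwrite("pics/both4.png",np.hstack([a,b]))
E
```

```text
15.67 -157.5 0.029 [-0.4  0.4  0.2]
16.02 -146.25 0.029 [-0.5  1.   1.1]
16.37 -135.0 0.029 [-1.6 -0.4  0.2]
16.72 -123.75 0.029 [ 0.8 -1.   0.8]
17.07 -112.5 0.029 [ 0.6 -0.2  1. ]
17.85 -112.5 0.062 [-0.1  0.1 -0.4]
18.8 -112.5 0.13 [ 0.1 -0.2  0.7]
```

View pics/both4.png

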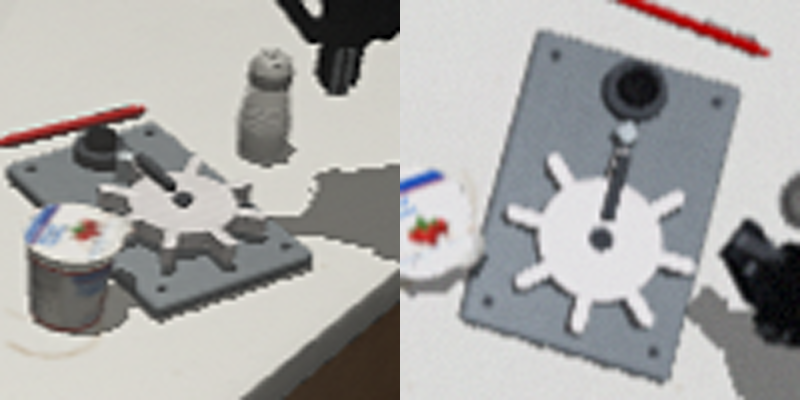

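The bar now lines up with the pointer (top view: bar tip 623,150; pointer 626,130) and the counter hasn't moved. The button is at (398.5,201.7) in the top image, which matches (0.580,-0.363). I'll press it in small steps, watching the force.

```bash
python3 - <<'E'
from h import *
B=W+.106*np.array([np.cos(YAW),np.sin(YAW)]);q=quat(YAW-np.pi/2);print(B)
ctrl.movep([*B,.12],q);ctrl.movel([*B,.045],max_speed=.08)
z=.0385
while z>.026:
    ctrl.movel([*B,z],max_speed=.03);ctrl.pause(.1)
    f=np.mean([get_state()["contact_force"][2] for _ in range(3)]);s=get_state();print(round(z,4),s["tcp_pos"].round(4),round(f,1))
    if abs(f)>11: break
    z-=.001
ctrl.pause(.4);print(get_state()["tcp_pos"],get_state()["contact_force"])
ctrl.movel([*B,.05],max_speed=.05);ctrl.movel([*B,.14],max_speed=.15)
p=np.array([.35,-.42,.25]);ctrl.movep(p,q);print(get_state()["time"])
im,d=vision.grab_frame("scene");a=cv2.resize(im[130:230,320:420],None,fx=4,fy=4,interpolation=2)
im,d=vision.grab_frame("top");b=cv2.resize(im[180:280,340:440],None,fx=4,fy=4,interpolation=2)
cv2.imwrite("pics/both5.png",np.hstack([a,b]))
E
```

```text
[ 0.58043404 -0.36319695]
0.0385 [ 0.5804 -0.3632  0.0385] -0.0
0.0375 [ 0.5805 -0.3632  0.0377] 1.9
0.0365 [ 0.5806 -0.3632  0.0366] 2.5
0.0355 [ 0.5805 -0.3632  0.0356] 2.8
0.0345 [ 0.5806 -0.3632  0.0346] 3.4
0.0335 [ 0.5805 -0.3633  0.0336] 4.1
0.0325 [ 0.5805 -0.3632  0.0326] 4.8
0.0315 [ 0.5805 -0.3632  0.0321] 8.1
0.0305 [ 0.5806 -0.3633  0.032 ] 14.5
[ 0.58055983 -0.36323971  0.03199481] [-2.91635713  2.01407241 14.83962621]
26.6917
```

View pics/both5.png

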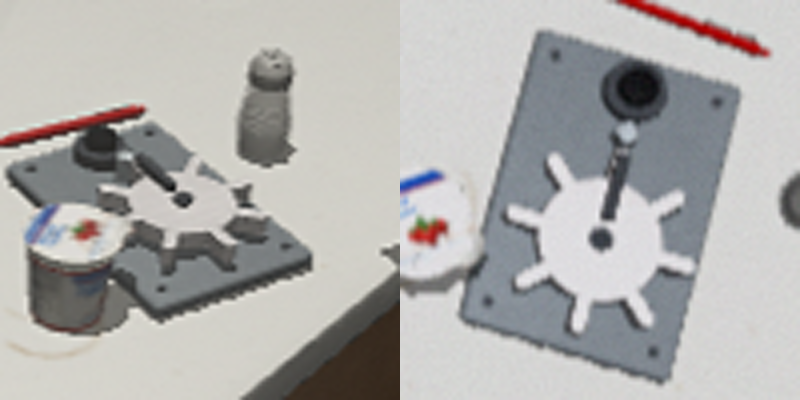

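The button bottomed out at z = 0.032 under about 14 N and was released. The bar is still at the pointer and nothing else moved, so I'll hand the job in.

```bash
python3 -c "
from h import *
print(ticket.close_job())"
```

```text
the job is handed in; nothing more can be done
None
```

The wheel was flicked on five clicks so the bar sits at the pointer, the button was pressed fully down and let go, and the job was handed in with the counter, tub, shaker and pen unmoved in the last pictures.

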